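# Shut the tool chest for the night

### The job

Close up the blue tool chest on the workshop bench by pushing only: with the fingertips push both open drawers fully home first, then push the raised lid down until it is fully shut. Do it gently, without slamming anything or opening anything further; pick nothing up, and leave the other things on the bench and the contents of the drawers alone.

Things in the scene. Friction and masses are not known exactly. Their poses are not given: they have to be found in the camera images.
- chest: Blue sheet-metal tool chest that stands firmly fixed on the bench: 200 deep (its x), 300 wide (its y), open-topped tray above two drawers side by side, rim of the tray 94 mm above the bench. Origin: centre of its underside. Its x axis points from the drawer side (front) to the hinge side (back), y to the left as seen by someone facing its front, z up. The drawers slide out to its -x.
- drawer_left (a joint): How far the left drawer (chest's +y side) is out, in m: 0 fully home, grows as it comes out to the chest's -x. Stiff runner, about 2 N of friction plus 6 N per m/s; it stays where it is left.
- drawer_right (a joint): The same for the right drawer (chest's -y side).
- drawer_left_front (a point): Centre of the outer face of the left drawer's flat upright front, which is 144 wide and 56 high (8 to 64 mm above the bench) and 10 thick; the point is 36 mm above the bench and moves with the drawer. With the drawer home it lies 10 mm in front of the chest's face. The drawer's box behind the front is 136 wide, its sides up to 46 mm above the bench.
- drawer_right_front (a point): The same for the right drawer.
- lid (a joint): Angle of the lid in rad: 0 fully shut (level on the rim), grows as it opens upward. A friction hinge (0.5 N m, against a 0.4 kg lid) holds it at any angle. It swings about a horizontal line along the chest's y through point lid_hinge.
- lid_hinge (a point): Middle of the lid's hinge line: top of the chest's back edge, 94 mm above the bench, fixed to the chest.
- lid_edge (a point): Middle of the lid's free (front) edge on its outer (upper) face; moves with the lid. The lid is a flat plate 208 long from hinge line to free edge, 300 wide and 6 thick; shut, its outer face is 100 mm above the bench.
- collar: Steel ring 26 across, 18 high, lying in the left drawer behind its front. Origin: centre of its underside.
- pillbox: White plastic box 26 x 40 x 18 high, lying in the right drawer behind its front. Origin: centre of its underside.
- glue: White plastic glue bottle, 48 across, 120 high. Bystander. Origin (as for all bystanders): centre of its underside.
- spool: Grey spool, 64 across, 52 high. Bystander.
- mug: White mug, 76 across plus handle, 90 high. Bystander.
- multimeter: Black hand-held meter lying flat, 140 x 75 x 40 high. Bystander.
- tape: Roll of paper tape lying flat, 90 across, 22 high. Bystander.
- calipers: Steel calipers lying flat, 170 long, 12 high. Bystander.
- jar: Small clear jar with a black cap, 56 across, 65 high. Bystander.

How it is judged:
By the outcome, as a careful person would: the job done as asked, in the order asked, and still so for the second after the job is handed in, with the robot touching nothing.
It also fails if it takes over 64 s, if anything falls off the work surface, if the arm or the gripper's body presses on something with over 40 N, if the wrist force passes 120 N, or if a joint passes its speed limit or range.

### The arm

A 7-joint arm with a two-finger parallel gripper is mounted at the origin on the work surface. World frame = base frame: x ahead of the robot, y to its left, z up, the work surface at z = 0. Lengths are in m, angles in rad, forces in N, time in s.
With the tool pointing down it reaches from about 0.425 to 0.925 m from the base axis. Payload 6.8 kg.
Tool frame: the origin (TCP) lies on the centre line of the jaws, within the pads' length; the fingertips stand 8 mm ahead of it and the grasp point (between the pads) lies 11 mm behind it; z points along the fingers, y is the line along which they close (so a half turn about z gives the same grasp; the last joint's range is limited). The gripper opens to 88 mm and grips with 3 to 60 N. Pads are 20 mm wide; open, the fingers measure 115 mm over their backs; the gripper's body (75 mm by 178 mm) begins 61 mm behind the grasp point.
Start: joints at [-1.368, 0.477, 0.022, 1.555, -0.011, 1.109, -0.083], TCP at [0.206, 0.643, 0.231] pointing down, gripper open.
Joint ranges: [-2.96, 2.96], [-0.34, 2.1], [-1.41, 1.46], [0.24, 2.44], [-1.37, 4.51], [0.17, 1.92], [-2.96, 2.96]. Speed limits (rad/s): [2.39, 2.39, 3.14, 3.14, 3.14, 3.14, 3.14].

### API

Orientations are given as a unit quaternion [w, x, y, z].
In Python, from plant import state, cams, workorder gives the robot as it stands. The module is installed in compiled form; this text tells all that it offers.
- The arm moves only by the tool jog_arm, never from a script. Its argument "steps" is a list of rows, each a list of 2 entries, a list of its own where there are three numbers: the shift along the tool's x, y, z in cm, then the turn about the tool's z in rad. In form: [[[tx, ty, tz], roll], ...]. A call has 1 to 5 rows; each row is the pose to reach, as a shift and turn from the pose commanded when the call began, along the tool's axes at that moment; what a row does not reach only later rows make up. A row lasts 1/10 s, in which the tool goes at most 50 mm and 8.59 degrees, less where a joint would pass 70% of its speed; a pose out of reach is approached as far as the arm can. A call with a gripper value outside its range is refused whole. "gripper" is the finger opening in cm, from 0 to 8.78, set as the call begins (left out, the last holds). The fingers move at their own pace and stop on an object; "grip_force" is the grip in N (left out, the last holds). Time passes only in rows, so rows that repeat a pose let the fingers close. It gives the time, the measured TCP pose, the force, the opening and the grip force at its end, in the units of the state.
- state(): the state, without advancing time (a new reading comes with each control period).
- cams.camera(name): name is "side" or "top" or "wrist"; returns the picture (420x560x3 uint8, blue, green, red); there is no depth.
- cams.calibration(name): a dict with "intrinsics" (3x3 intrinsics, pixels), "dist_coeffs" ([k1, k2, p1, p2, k3] as OpenCV has them; the pictures are not rectified), "extrinsics" (4x4, takes a point from camera to world coordinates); the wrist camera has in their place "T_tool_cam" (4x4, takes a point from camera to tool coordinates, whose origin is the TCP and whose axes are the flange's). Camera axes: x right, y down, z forward; pixel columns grow to the right and rows downward; lengths in m; the calibration is good to about 2 mm. A picture is of the moment at which its call begins: read the wrist's pose just before it. calibration takes no time and is no camera call.
- workorder.hand_in(): hands the job in; it is judged then, once.
The state is a dict: "t": time; "joints": joint angles; "joint_velocities": joint speeds; "effort": joint torques, N m; "position": TCP position; "eef_rot": TCP orientation; "ft_force": force on the tool from outside, world axes, zero at the start; "wrist_torque": the same for the moment, N m; "grip_width": opening from 0.0 (shut) to 1.0 (fully open); "gripper_force": force on a finger pad.
Only numpy, scipy, OpenCV 4.12 (cv2) and the standard library are available. Lean on these libraries where they do the work, as an engineer would, in place of code of your own. Each camera call takes 0.05 s, during which the arm holds its last target. There are 200 camera calls.

## Working session

There is one attempt and no reset: what is moved stays moved. The work goes in short steps, Python scripts to look and compute and a tool call to move; the robot and the scene stay as the last step left them, time stands still between calls to the robot, and variables do not carry over. Pictures are saved under pics/ and viewed, at most 10 in all, crops included, and the job is handed in when it is done.

Besides the shell and the picture viewer there is one more tool, called after ">>>" in YAML: its name, and indented under it one key for each argument. jog_arm: Moves the arm, as the interface text tells. Its arguments: {"type":"object","properties":{"steps":{"type":"array"},"gripper":{"type":"number"},"grip_force":{"type":"number"}},"required":["steps"]}

```bash
mkdir -p pics; python3 - <<'E'
from plant import state,cams
import cv2,numpy as np
s=state();print(s['t'],s['position'],s['eef_rot'],s['ft_force'],s['grip_width'])
for n in('top','side'):
    cv2.imwrite(f'pics/{n}0.png',cams.camera(n)); c=cams.calibration(n)
    print(n,np.round(c['intrinsics'],1).tolist(),np.round(c['dist_coeffs'],3),np.round(c['extrinsics'],3).tolist())
E
```

```text
0.0 [0.20623091 0.64210154 0.22969657] [-8.18547476e-05  1.54729712e-01  9.87956424e-01 -9.01810525e-04] [0.23300062 0.62057976 1.13570414] 0.999317981283132
top [[404.9, 0.0, 277.8], [0.0, 404.9, 205.0], [0.0, 0.0, 1.0]] [-0.002  0.     0.     0.     0.   ] [[0.02, -0.998, 0.053, 0.522], [-1.0, -0.02, -0.013, -0.023], [0.014, -0.052, -0.999, 1.007], [0.0, 0.0, 0.0, 1.0]]
side [[413.4, 0.0, 280.0], [0.0, 413.4, 212.9], [0.0, 0.0, 1.0]] [-0.125  0.     0.     0.     0.   ] [[-0.875, 0.389, -0.289, 0.837], [0.484, 0.712, -0.509, 0.485], [0.007, -0.585, -0.811, 0.875], [0.0, 0.0, 0.0, 1.0]]
```

View pics/top0.png

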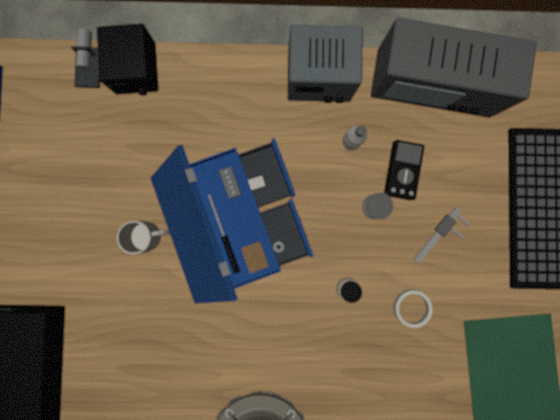

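View pics/side0.png

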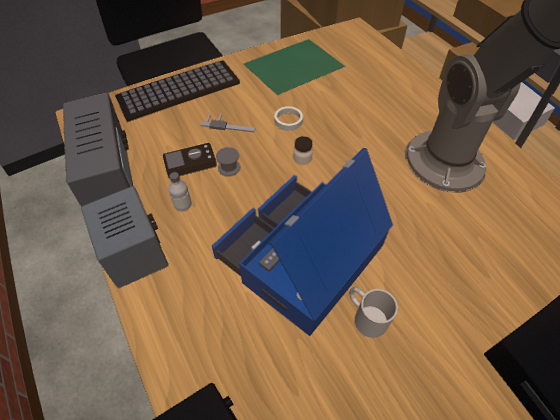

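Top view: the chest is yawed about 108°, with its drawers to the right at (293,190) and (300,230), and the lid raised on the left with its edge from (152,180) to (195,302). The side view shows the lid's outer face, with one corner at (365,150). I'll zoom in on both.

```bash
python3 - <<'E'
import cv2,numpy as np
a=cv2.imread('pics/top0.png')[130:320,140:330]
b=cv2.imread('pics/side0.png')[140:340,200:400]
f=lambda x:cv2.convertScaleAbs(cv2.resize(x,(400*1,400),interpolation=cv2.INTER_CUBIC),alpha=1.8)
cv2.imwrite('pics/z1.png',np.hstack([f(a),f(b)]))
E
```

```text
(no output)
```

View pics/z1.png

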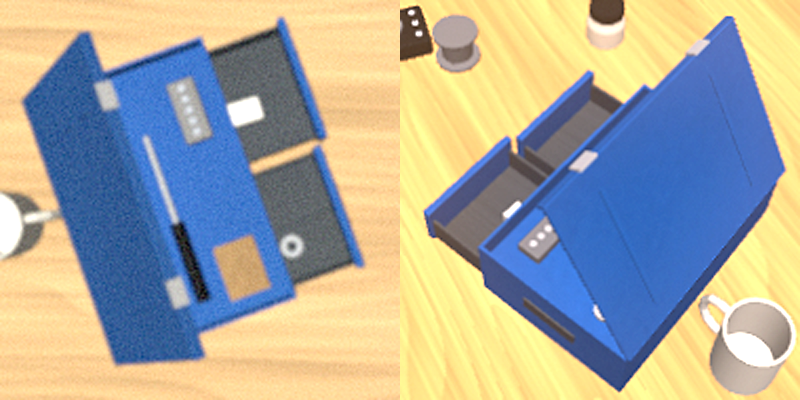

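Zoom: the free edge with its catches is the right lid line, (183,146)–(237,299) in full-image pixels, so the lid leans forward over the tray. The drawer fronts' top edges run (274,140)–(294,195) on the right drawer and (291,200)–(312,256) on the left.

```bash
cat > h.py <<'E'
from plant import cams
import cv2,numpy as np
def ray(n,p):
    c=cams.calibration(n);u=cv2.undistortPoints(np.array([[p]],float),c['intrinsics'],c['dist_coeffs'])[0,0]
    E=c['extrinsics'];return E[:3,3],E[:3,:3]@np.array([*u,1.])
def plane(n,p,z):
    o,d=ray(n,p);return o+d*(z-o[2])/d[2]
def tri(p,q):
    o,d=ray('top',p);a,e=ray('side',q)
    k=np.linalg.lstsq(np.c_[d,-e],a-o,rcond=None)[0];A=o+k[0]*d;B=a+k[1]*e
    return (A+B)/2,np.linalg.norm(A-B)
E
python3 - <<'E'
from h import *
s=190/400
T=lambda x,y:(140+x*s,130+y*s); S=lambda x,y:(200+(x-400)*.5,140+y*.5)
np.set_printoptions(precision=4,suppress=True)
P=lambda p,z:plane('top',p,z)
r1,r2=P(T(283,20),.064),P(T(325,137),.064);l1,l2=P(T(318,147),.064),P(T(362,265),.064)
print('R',r1,r2,np.linalg.norm(r1-r2));print('L',l1,l2,np.linalg.norm(l1-l2))
t1,t2=P(T(202,40),.094),P(T(296,296),.094);print('rim front',t1,t2,np.linalg.norm(t1-t2))
# side views
for n,p in dict(R1=S(427,210),R2=S(512,140),L1=S(519,148),L2=S(591,75)).items(): print(n,plane('side',p,.064))
e1,g1=tri(T(90,33),S(540,207));e2,g2=tri(T(205,355),S(732,17));print('edge',e1,g1,e2,g2)
print('hinge side',plane('side',S(628,360),.094),plane('side',S(784,172),.094),'top',P(T(25,100),.094),P(T(117,362),.094))
y=t2-t1;y=y/np.linalg.norm(y);x=np.array([y[1],-y[0],0]);print('x',x,'y',y)
m=(t1+t2)/2
for a in((r1+r2)/2,(l1+l2)/2,(e1+e2)/2):print((a-m)@x,(a-m)@y,a)
for n,p in dict(glue=(352,140),spool=(378,207),jar=(349,292),mug=(132,238),tape=(414,310)).items(): print(n,P(p,.04))
E
```

```text
R [ 0.7256 -0.0236  0.064 ] [ 0.5955 -0.0728  0.064 ] 0.13915676059035986
L [ 0.5842 -0.0653  0.064 ] [ 0.4548 -0.1161  0.064 ] 0.1389796483630885
rim front [0.6953 0.0634 0.094 ] [ 0.4228 -0.0434  0.094 ] 0.29268386464842056
R1 [ 0.7259 -0.0184  0.064 ]
R2 [ 0.5947 -0.0603  0.064 ]
L1 [ 0.5928 -0.0456  0.064 ]
L2 [ 0.458  -0.1042  0.064 ]
edge [0.6662 0.1472 0.2609] 0.0032083366880860838 [0.3858 0.0403 0.264 ] 0.008249529989685709
hinge side [0.626  0.2554 0.094 ] [0.3498 0.1506 0.094 ] top [0.6262 0.2514 0.094 ] [0.3501 0.1445 0.094 ]
x [-0.3649  0.9311  0.    ] y [-0.9311 -0.3649  0.    ]
-0.0912476624009966 -0.07320415143200133 [ 0.6605 -0.0482  0.064 ]
-0.07935906100473135 0.07360315588489746 [ 0.5195 -0.0907  0.064 ]
0.09001631733824741 0.00022153301433907083 [0.526  0.0938 0.2624]
glue [ 0.7338 -0.2113  0.04  ]
spool [ 0.5728 -0.2755  0.04  ]
jar [ 0.3695 -0.2078  0.04  ]
mug [0.4873 0.3094 0.04  ]
tape [ 0.3299 -0.3628  0.04  ]
```

Chest found: face centre is at about (0.559, 0.010), x axis (-0.365, 0.931). The drawers are out about 81 mm (right) and 69 mm (left), and the lid is at about 57°. Next I lift, close the fingers and align tool x with chest x.

>>> jog_arm:
  steps:
    - [[0,0,-3],0.14]
    - [[0,0,-6],0.28]
    - [[0,0,-9],0.42]
    - [[0,0,-12],0.56]
    - [[0,0,-14],0.7]
  gripper: 0
  grip_force: 10

```text
t: 0.6
position: [0.2065, 0.6429, 0.3727]
eef_rot: [-0.0, 0.487, 0.874, 0.001]
ft_force: [0.3, -0.2, -0.1]
grip_width: 0.585
gripper_force: 0.0
```

>>> jog_arm:
  steps:
    - [[0,0,0],0.1]
    - [[0,0,0],0.187]
    - [[0,0,0],0.187]

```text
t: 0.9
position: [0.2062, 0.6425, 0.3703]
eef_rot: [0.0, 0.564, 0.826, -0.0]
ft_force: [0.6, -0.1, -1.3]
grip_width: 0.314
gripper_force: 0.0
```

>>> jog_arm:
  steps:
    - [[-3,0.6,0],0]
    - [[-7,1.4,0],0]
    - [[-11.5,2.3,0],0]
    - [[-16,3.2,0],0]
    - [[-20,4,0],0]

```text
t: 1.4
position: [0.3177, 0.4687, 0.3704]
eef_rot: [0.0, 0.563, 0.826, -0.0]
ft_force: [-0.4, -0.4, 0.4]
grip_width: 0.007
gripper_force: 0.0
```

>>> jog_arm:
  steps:
    - [[-4.4,0.9,0],0]
    - [[-8.8,1.8,0],0]
    - [[-13.2,2.6,0],0]
    - [[-17.6,3.5,0],0]
    - [[-22,4.4,0],0]

```text
t: 1.9
position: [0.4382, 0.2803, 0.3705]
eef_rot: [-0.0, 0.563, 0.827, -0.0]
ft_force: [1.9, 0.1, 0.9]
grip_width: 0.006
gripper_force: 0.0
```

>>> jog_arm:
  steps:
    - [[-4.4,0.9,0],0]
    - [[-8.8,1.8,0],0]
    - [[-13.2,2.6,0],0]
    - [[-17.6,3.5,0],0]
    - [[-22,4.4,0],0]

```text
t: 2.4
position: [0.5593, 0.0917, 0.3705]
eef_rot: [-0.0, 0.562, 0.827, -0.0]
ft_force: [1.1, -0.2, 0.4]
grip_width: 0.002
gripper_force: 0.0
```

>>> jog_arm:
  steps:
    - [[-4.4,0.9,0],0]
    - [[-8.8,1.8,0],0]
    - [[-13.2,2.6,0],0]
    - [[-17.6,3.5,0],0]
    - [[-20,4.2,0],0]

```text
t: 2.9
position: [0.6713, -0.0819, 0.3699]
eef_rot: [0.0, 0.564, 0.826, -0.001]
ft_force: [-0.4, -0.9, 1.1]
grip_width: 0.007
gripper_force: 0.0
```

>>> jog_arm:
  steps:
    - [[-2.4,0.3,3],0]
    - [[-2.4,0.3,7.5],0]
    - [[-2.4,0.3,12],0]
    - [[-2.4,0.3,16],0]
    - [[-2.4,0.3,19],0]

```text
t: 3.4
position: [0.6809, -0.0984, 0.1771]
eef_rot: [-0.002, 0.563, 0.827, -0.001]
ft_force: [-0.9, 0.8, -0.3]
grip_width: 0.008
gripper_force: 0.0
```

```bash
python3 - <<'E'
from plant import state,cams
import cv2,numpy as np
a=cams.camera('top')[100:320,140:400];b=cams.camera('side')[60:340,160:440]
f=lambda x,w:cv2.convertScaleAbs(cv2.resize(x,(w,400)),alpha=1.7)
cv2.imwrite('pics/z2.png',np.hstack([f(a,400),f(b,400)]));print(state()['position'],state()['joints'])
E
```

```text
[ 0.67916637 -0.09784177  0.17537515] [-0.33594764  0.61240811  0.58440233  1.5989895  -0.37277363  1.0535712
  0.72960806]
```

View pics/z2.png

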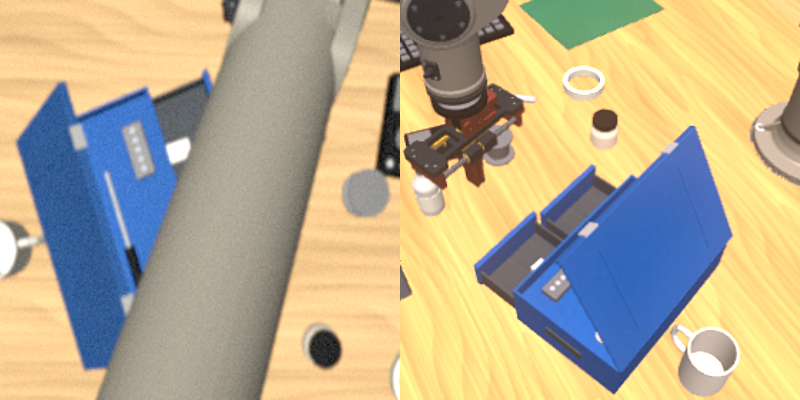

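The gripper hangs in front of the right drawer (side crop about (475,175)), clear of everything, and the lid and drawers are as before. Now I descend and push the right drawer.

>>> jog_arm:
  steps:
    - [[0,0,3],0]
    - [[0,0,6.5],0]
    - [[0,0,10],0]
    - [[0,0,12.5],0]
    - [[0,0,12.5],0]

```text
t: 4.0
position: [0.681, -0.0982, 0.0536]
eef_rot: [-0.002, 0.563, 0.826, -0.001]
ft_force: [-0.8, -0.5, 0.2]
grip_width: 0.004
gripper_force: 0.0
```

>>> jog_arm:
  steps:
    - [[0.8,0,0],0]
    - [[1.6,0,0],0]
    - [[2.4,0,0],0]
    - [[3.0,0,0],0]
    - [[3.4,0,0],0]

```text
t: 4.5
position: [0.6701, -0.0659, 0.0564]
eef_rot: [0.0, 0.563, 0.826, 0.0]
ft_force: [0.9, -0.1, 0.0]
grip_width: 0.008
gripper_force: 0.0
```

>>> jog_arm:
  steps:
    - [[0.4,0,0],0]
    - [[0.8,0,0],0]
    - [[1.2,0,0],0]
    - [[1.6,0,0],0]
    - [[2,0,0],0]

```text
t: 5.0
position: [0.6628, -0.0491, 0.0557]
eef_rot: [0.0, 0.564, 0.826, -0.0]
ft_force: [1.7, -2.6, -0.9]
grip_width: 0.003
gripper_force: 1.1
```

>>> jog_arm:
  steps:
    - [[0.4,0,0],0]
    - [[0.8,0,0],0]
    - [[1.2,0,0],0]
    - [[1.6,0,0],0]
    - [[2,0,0],0]

```text
t: 5.5
position: [0.6553, -0.0297, 0.0557]
eef_rot: [0.0, 0.564, 0.826, 0.0]
ft_force: [1.0, -1.3, 1.2]
grip_width: 0.005
gripper_force: 1.1
```

>>> jog_arm:
  steps:
    - [[0.4,0,0],0]
    - [[0.8,0,0],0]
    - [[1.2,0,0],0]
    - [[1.6,0,0],0]
    - [[2,0,0],0]

```text
t: 6.0
position: [0.6481, -0.011, 0.0557]
eef_rot: [0.0, 0.564, 0.826, 0.0]
ft_force: [0.1, -2.7, 1.7]
grip_width: 0.005
gripper_force: 1.1
```

>>> jog_arm:
  steps:
    - [[0.4,0,0],0]
    - [[0.8,0,0],0]
    - [[1.2,0,0],0]
    - [[1.6,0,0],0]
    - [[1.9,0,0],0]

```text
t: 6.5
position: [0.6411, 0.0069, 0.0556]
eef_rot: [-0.0, 0.564, 0.826, 0.0]
ft_force: [0.9, -2.0, 1.5]
grip_width: 0.008
gripper_force: 1.1
```

>>> jog_arm:
  steps:
    - [[0.2,0,0],0]
    - [[0.4,0,0],0]
    - [[0.6,0,0],0]
    - [[0.8,0,0],0]
    - [[0.9,0,0],0]

```text
t: 7.0
position: [0.6379, 0.015, 0.0556]
eef_rot: [-0.0, 0.564, 0.826, 0.0]
ft_force: [1.7, -1.0, 0.8]
grip_width: 0.007
gripper_force: 1.0
```

>>> jog_arm:
  steps:
    - [[0.1,0,0],0]
    - [[0.2,0,0],0]
    - [[0.3,0,0],0]
    - [[0.3,0,0],0]

```text
t: 7.4
position: [0.6367, 0.0179, 0.0556]
eef_rot: [-0.0, 0.564, 0.826, 0.0]
ft_force: [2.1, -0.9, 0.2]
grip_width: 0.001
gripper_force: 0.7
```

>>> jog_arm:
  steps:
    - [[0.1,0,0],0]
    - [[0.2,0,0],0]
    - [[0.2,0,0],0]

```text
t: 7.7
position: [0.636, 0.0196, 0.0556]
eef_rot: [-0.0, 0.564, 0.826, 0.0]
ft_force: [1.2, -0.0, -0.1]
grip_width: 0.006
gripper_force: 0.9
```

>>> jog_arm:
  steps:
    - [[0.1,0,0],0]
    - [[0.2,0,0],0]
    - [[0.2,0,0],0]

```text
t: 8.0
position: [0.636, 0.0196, 0.0557]
eef_rot: [0.001, 0.564, 0.826, -0.0]
ft_force: [4.5, -4.3, -2.2]
grip_width: 0.009
gripper_force: 3.0
```

>>> jog_arm:
  steps:
    - [[0.1,0,0],0]
    - [[0.2,0,0],0]
    - [[0.2,0,0],0]

```text
t: 8.3
position: [0.6359, 0.0197, 0.0557]
eef_rot: [0.003, 0.565, 0.825, -0.001]
ft_force: [6.5, -8.4, -4.9]
grip_width: 0.008
gripper_force: 5.0
```

The right drawer is at its stop (position stalled, force rising). Now I back off and go to the left drawer.

>>> jog_arm:
  steps:
    - [[-1,0,0],0]
    - [[-4,0,0],0]
    - [[-8,0,0],0]
    - [[-11,0,0],0]
    - [[-12.5,-1,0],0]

```text
t: 8.8
position: [0.6714, -0.0994, 0.0556]
eef_rot: [0.0, 0.564, 0.826, -0.0]
ft_force: [-0.4, -0.3, -0.3]
grip_width: 0.007
gripper_force: 0.0
```

>>> jog_arm:
  steps:
    - [[0,-2.5,0],0]
    - [[0,-6,0],0]
    - [[0,-9.5,0],0]
    - [[0,-12.5,0],0]
    - [[0,-14,0],0]

```text
t: 9.3
position: [0.5368, -0.148, 0.0554]
eef_rot: [-0.002, 0.564, 0.826, -0.0]
ft_force: [1.3, -0.6, 0.4]
grip_width: 0.006
gripper_force: 0.0
```

>>> jog_arm:
  steps:
    - [[0.7,0,0],0]
    - [[1.4,0,0],0]
    - [[2.1,0,0],0]
    - [[2.6,0,0],0]
    - [[3,0,0],0]

```text
t: 9.8
position: [0.5301, -0.1187, 0.0555]
eef_rot: [0.0, 0.563, 0.826, 0.0]
ft_force: [0.3, -0.1, 0.5]
grip_width: 0.008
gripper_force: 0.0
```

>>> jog_arm:
  steps:
    - [[0.4,0,0],0]
    - [[0.8,0,0],0]
    - [[1.2,0,0],0]
    - [[1.6,0,0],0]
    - [[2,0,0],0]

```text
t: 10.3
position: [0.5223, -0.1016, 0.0557]
eef_rot: [0.0, 0.564, 0.826, -0.0]
ft_force: [0.9, -1.7, -1.5]
grip_width: 0.008
gripper_force: 1.1
```

>>> jog_arm:
  steps:
    - [[0.4,0,0],0]
    - [[0.8,0,0],0]
    - [[1.2,0,0],0]
    - [[1.6,0,0],0]
    - [[2,0,0],0]

```text
t: 10.8
position: [0.5149, -0.0825, 0.0557]
eef_rot: [0.0, 0.564, 0.826, 0.0]
ft_force: [1.0, -1.6, -1.0]
grip_width: 0.008
gripper_force: 1.1
```

>>> jog_arm:
  steps:
    - [[0.4,0,0],0]
    - [[0.8,0,0],0]
    - [[1.2,0,0],0]
    - [[1.6,0,0],0]
    - [[2,0,0],0]

```text
t: 11.3
position: [0.5076, -0.0638, 0.0557]
eef_rot: [0.0, 0.564, 0.826, 0.0]
ft_force: [-0.0, -1.5, -0.3]
grip_width: 0.005
gripper_force: 1.1
```

>>> jog_arm:
  steps:
    - [[0.4,0,0],0]
    - [[0.8,0,0],0]
    - [[1.2,0,0],0]
    - [[1.5,0,0],0]
    - [[1.7,0,0],0]

```text
t: 11.8
position: [0.5014, -0.0479, 0.0557]
eef_rot: [-0.0, 0.564, 0.826, 0.0]
ft_force: [1.4, -1.7, -1.4]
grip_width: 0.005
gripper_force: 1.1
```

>>> jog_arm:
  steps:
    - [[0.2,0,0],0]
    - [[0.4,0,0],0]
    - [[0.6,0,0],0]
    - [[0.8,0,0],0]
    - [[1.0,0,0],0]

```text
t: 12.3
position: [0.4979, -0.0388, 0.0557]
eef_rot: [0.0, 0.564, 0.826, 0.0]
ft_force: [2.4, -2.0, 0.6]
grip_width: 0.004
gripper_force: 1.1
```

>>> jog_arm:
  steps:
    - [[0.1,0,0],0]
    - [[0.2,0,0],0]
    - [[0.3,0,0],0]
    - [[0.4,0,0],0]
    - [[0.4,0,0],0]

```text
t: 12.8
position: [0.4964, -0.035, 0.0557]
eef_rot: [-0.0, 0.564, 0.826, 0.0]
ft_force: [1.5, -1.8, 0.2]
grip_width: 0.005
gripper_force: 0.7
```

>>> jog_arm:
  steps:
    - [[0.1,0,0],0]
    - [[0.2,0,0],0]
    - [[0.2,0,0],0]

```text
t: 13.1
position: [0.4962, -0.0348, 0.0557]
eef_rot: [0.001, 0.564, 0.826, -0.0]
ft_force: [3.3, -4.7, -4.2]
grip_width: 0.007
gripper_force: 3.1
```

>>> jog_arm:
  steps:
    - [[0.1,0,0],0]
    - [[0.2,0,0],0]
    - [[0.2,0,0],0]

```text
t: 13.4
position: [0.4962, -0.0347, 0.0558]
eef_rot: [0.003, 0.565, 0.825, -0.001]
ft_force: [5.4, -9.8, -5.9]
grip_width: 0.004
gripper_force: 5.8
```

>>> jog_arm:
  steps:
    - [[-1,0,0],0]
    - [[-3,0,0],0]
    - [[-6,0,0],0]
    - [[-9,0,0],0]
    - [[-10,0,-2],0]

```text
t: 13.9
position: [0.5299, -0.1271, 0.0743]
eef_rot: [-0.002, 0.565, 0.825, -0.001]
ft_force: [0.2, 0.8, 0.6]
grip_width: 0.01
gripper_force: 0.0
```

>>> jog_arm:
  steps:
    - [[0,1.5,-3],0]
    - [[0,3,-7],0]
    - [[0,4.5,-11.5],0]
    - [[0,6,-16],0]
    - [[0,7.5,-20],0]

```text
t: 14.4
position: [0.6009, -0.0967, 0.2777]
eef_rot: [-0.001, 0.564, 0.826, 0.0]
ft_force: [1.8, 0.2, -0.2]
grip_width: 0.005
gripper_force: 0.0
```

>>> jog_arm:
  steps:
    - [[0,0,-4],0]
    - [[0,0,-7],0]
    - [[0,0,-10],0]
    - [[0,0,-10],0]

```text
t: 14.8
position: [0.6022, -0.0977, 0.3796]
eef_rot: [0.002, 0.564, 0.826, 0.002]
ft_force: [0.1, -0.5, 0.9]
grip_width: 0.006
gripper_force: 0.0
```

```bash
python3 - <<'E'
from plant import state,cams
import cv2,numpy as np
a=cams.camera('top')[100:320,140:400];b=cams.camera('side')[60:340,160:440]
f=lambda x,w:cv2.convertScaleAbs(cv2.resize(x,(w,400)),alpha=1.7)
cv2.imwrite('pics/z3.png',np.hstack([f(a,400),f(b,400)]));print(state()['position'],state()['joints'])
E
```

```text
[ 0.60080476 -0.09703206  0.37547401] [-0.47144142  0.3108515   0.70151697  1.56097216 -0.20478234  1.34546191
  0.62598643]
```

View pics/z3.png

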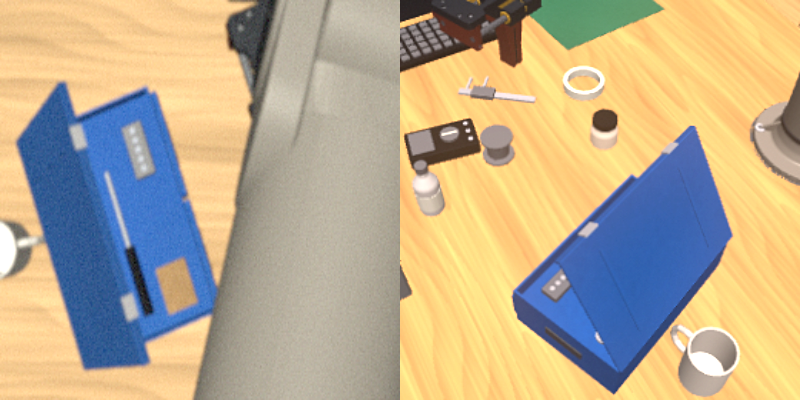

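Both drawers look flush, and the lid and everything else on the bench are unmoved. Next I go over behind the lid's free edge.

>>> jog_arm:
  steps:
    - [[3,0,0],0]
    - [[7,0,0],0]
    - [[11.5,0,0],0]
    - [[16,0,0],0]
    - [[20,0,0],0]

```text
t: 15.4
position: [0.5261, 0.0911, 0.3738]
eef_rot: [-0.001, 0.563, 0.826, -0.001]
ft_force: [-0.2, 0.2, 0.3]
grip_width: 0.006
gripper_force: 0.0
```

>>> jog_arm:
  steps:
    - [[3,0,0],0]
    - [[5.5,0,1],0]
    - [[6.5,0,4],0]
    - [[6.5,0,7],0]
    - [[6.5,0,9],0]

```text
t: 15.9
position: [0.5021, 0.1496, 0.282]
eef_rot: [-0.002, 0.563, 0.826, -0.002]
ft_force: [-0.2, 0.1, 0.4]
grip_width: 0.003
gripper_force: 0.0
```

>>> jog_arm:
  steps:
    - [[0,0,0],0]

```text
t: 16.0
position: [0.5015, 0.1488, 0.2816]
eef_rot: [-0.002, 0.563, 0.826, -0.004]
ft_force: [-0.5, 0.4, -0.4]
grip_width: 0.005
gripper_force: 0.0
```

>>> jog_arm:
  steps:
    - [[-0.5,0,0.6],0]
    - [[-1,0,1.2],0]
    - [[-1.5,0,1.8],0]
    - [[-2,0,2.4],0]
    - [[-2.2,0,2.7],0]

```text
t: 16.5
position: [0.5128, 0.128, 0.2583]
eef_rot: [-0.0, 0.564, 0.826, -0.0]
ft_force: [-0.2, -0.1, 0.4]
grip_width: 0.008
gripper_force: 0.0
```

>>> jog_arm:
  steps:
    - [[-0.2,0,0.2],0]
    - [[-0.4,0,0.4],0]
    - [[-0.6,0,0.6],0]
    - [[-0.8,0,0.8],0]
    - [[-1,0,1],0]

```text
t: 17.0
position: [0.5166, 0.1198, 0.2488]
eef_rot: [0.0, 0.564, 0.826, 0.0]
ft_force: [-0.6, 1.1, 2.4]
grip_width: 0.006
gripper_force: 0.9
```

>>> jog_arm:
  steps:
    - [[-0.34,0,0.34],0]
    - [[-0.68,0,0.68],0]
    - [[-1.02,0,1.02],0]
    - [[-1.36,0,1.36],0]
    - [[-1.7,0,1.7],0]

```text
t: 17.5
position: [0.5226, 0.1034, 0.2313]
eef_rot: [0.0, 0.564, 0.826, -0.0]
ft_force: [0.1, 0.1, 2.6]
grip_width: 0.01
gripper_force: 0.9
```

>>> jog_arm:
  steps:
    - [[-0.34,0,0.32],0]
    - [[-0.68,0,0.64],0]
    - [[-1.02,0,0.96],0]
    - [[-1.36,0,1.28],0]
    - [[-1.7,0,1.6],0]

```text
t: 18.0
position: [0.5285, 0.088, 0.2152]
eef_rot: [-0.0, 0.564, 0.826, -0.0]
ft_force: [-1.5, 1.7, 1.0]
grip_width: 0.006
gripper_force: 0.7
```

>>> jog_arm:
  steps:
    - [[-0.3,0,0.38],0]
    - [[-0.6,0,0.76],0]
    - [[-0.9,0,1.14],0]
    - [[-1.2,0,1.52],0]
    - [[-1.5,0,1.9],0]

```text
t: 18.5
position: [0.5341, 0.0738, 0.1963]
eef_rot: [-0.0, 0.564, 0.826, -0.0]
ft_force: [-1.0, 2.1, -0.0]
grip_width: 0.009
gripper_force: 0.6
```

>>> jog_arm:
  steps:
    - [[-0.24,0,0.4],0]
    - [[-0.48,0,0.8],0]
    - [[-0.72,0,1.2],0]
    - [[-0.96,0,1.6],0]
    - [[-1.2,0,2.0],0]

```text
t: 19.0
position: [0.5387, 0.0627, 0.1763]
eef_rot: [0.0, 0.564, 0.826, 0.0]
ft_force: [-1.2, 0.6, 0.2]
grip_width: 0.007
gripper_force: 0.6
```

>>> jog_arm:
  steps:
    - [[-0.18,0,0.44],0]
    - [[-0.36,0,0.88],0]
    - [[-0.54,0,1.32],0]
    - [[-0.72,0,1.76],0]
    - [[-0.9,0,2.2],0]

```text
t: 19.5
position: [0.5419, 0.0544, 0.1543]
eef_rot: [-0.0, 0.564, 0.826, 0.0]
ft_force: [-0.4, 1.0, 1.4]
grip_width: 0.005
gripper_force: 0.5
```

>>> jog_arm:
  steps:
    - [[-0.1,0,0.4],0]
    - [[-0.2,0,0.8],0]
    - [[-0.3,0,1.2],0]
    - [[-0.4,0,1.6],0]
    - [[-0.5,0,1.9],0]

```text
t: 20.0
position: [0.5436, 0.0498, 0.1353]
eef_rot: [-0.0, 0.564, 0.826, -0.0]
ft_force: [-0.7, 1.2, 0.9]
grip_width: 0.004
gripper_force: 0.5
```

Now the last 27 mm or so, slowing down towards the rim.

>>> jog_arm:
  steps:
    - [[0,0,0.3],0]
    - [[-0.1,0,0.6],0]
    - [[-0.1,0,0.9],0]
    - [[-0.1,0,1.2],0]
    - [[-0.1,0,1.4],0]

```text
t: 20.5
position: [0.5441, 0.0487, 0.1214]
eef_rot: [0.0, 0.564, 0.826, -0.0]
ft_force: [-0.2, -0.4, 0.5]
grip_width: 0.009
gripper_force: 0.5
```

>>> jog_arm:
  steps:
    - [[0,0,0.2],0]
    - [[0,0,0.4],0]
    - [[0,0,0.6],0]
    - [[0,0,0.7],0]
    - [[0,0,0.8],0]

```text
t: 21.0
position: [0.544, 0.0488, 0.1136]
eef_rot: [0.0, 0.564, 0.826, 0.0]
ft_force: [1.0, -0.3, 0.2]
grip_width: 0.005
gripper_force: 0.5
```

>>> jog_arm:
  steps:
    - [[0,0,0.1],0]
    - [[0,0,0.2],0]
    - [[0,0,0.3],0]
    - [[0,0,0.4],0]
    - [[0,0,0.4],0]

```text
t: 21.5
position: [0.5439, 0.049, 0.1095]
eef_rot: [-0.0, 0.564, 0.826, -0.0]
ft_force: [0.9, 0.4, -0.0]
grip_width: 0.007
gripper_force: 0.0
```

>>> jog_arm:
  steps:
    - [[0,0,0.1],0]
    - [[0,0,0.2],0]
    - [[0,0,0.2],0]

```text
t: 21.8
position: [0.5439, 0.049, 0.1083]
eef_rot: [-0.0, 0.564, 0.826, 0.0]
ft_force: [-3.4, -0.4, 8.3]
grip_width: 0.007
gripper_force: 4.8
```

>>> jog_arm:
  steps:
    - [[0,0,0.1],0]
    - [[0,0,0.2],0]
    - [[0,0,0.2],0]

```text
t: 22.1
position: [0.544, 0.0489, 0.1081]
eef_rot: [-0.001, 0.564, 0.826, 0.001]
ft_force: [-10.1, -0.7, 28.7]
grip_width: 0.005
gripper_force: 14.6
```

The lid is firmly down (tip at 100 mm, force rising). I back off and check.

>>> jog_arm:
  steps:
    - [[0,0,-0.3],0]
    - [[0,0,-1.5],0]
    - [[0,0,-5],0]
    - [[0,0,-9],0]
    - [[0,0,-13],0]

```text
t: 22.6
position: [0.5436, 0.0487, 0.2372]
eef_rot: [-0.0, 0.564, 0.826, -0.0]
ft_force: [0.9, 0.3, 0.4]
grip_width: 0.008
gripper_force: 0.0
```

>>> jog_arm:
  steps:
    - [[-3,0,-3],0]
    - [[-7,0,-6],0]
    - [[-11,0,-9],0]
    - [[-15,0,-10],0]
    - [[-18,0,-10],0]

```text
t: 23.1
position: [0.6107, -0.1217, 0.3385]
eef_rot: [0.002, 0.564, 0.826, 0.001]
ft_force: [0.2, 0.7, 1.0]
grip_width: 0.004
gripper_force: 0.0
```

>>> jog_arm:
  steps:
    - [[-3,0,0],0]
    - [[-6,0,0],0]
    - [[-8,0,0],0]
    - [[-8,0,0],0]
    - [[-8,0,0],0]

```text
t: 23.6
position: [0.6385, -0.193, 0.3355]
eef_rot: [-0.0, 0.564, 0.826, -0.0]
ft_force: [-0.4, 0.9, 0.4]
grip_width: 0.005
gripper_force: 0.0
```

```bash
python3 - <<'E'
from plant import state,cams
import cv2,numpy as np
a=cams.camera('top')[100:320,100:400];b=cams.camera('side')[60:340,160:440]
f=lambda x,w:cv2.convertScaleAbs(cv2.resize(x,(w,400)),alpha=1.7)
cv2.imwrite('pics/z4.png',np.hstack([f(a,400),f(b,400)]));print(state()['position'],state()['joint_velocities'])
E
```

```text
[ 0.63874486 -0.19167004  0.33566352] [-0.00810356 -0.00379308 -0.00128336 -0.0006256   0.00043714 -0.00152821
  0.00472839]
```

View pics/z4.png

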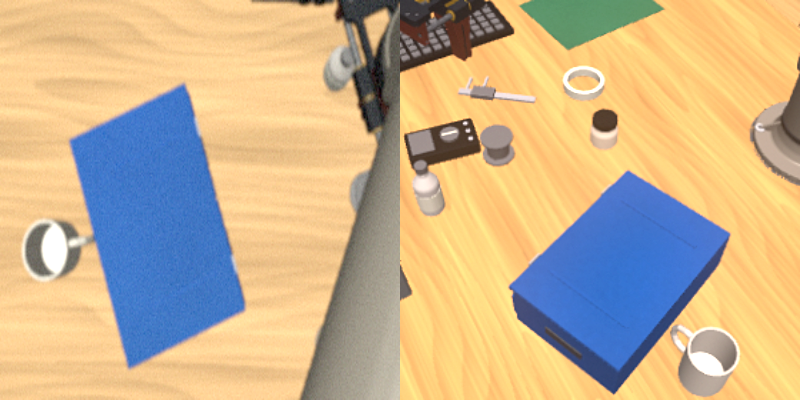

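The lid is level and shut on the rim, the drawers are home, and everything else on the bench is undisturbed.

```bash
python3 -c "
from plant import workorder
print(workorder.hand_in())"
```

```text
the job is handed in; nothing more can be done
None
```

I pushed both drawers home first (right, then left) and then pushed the lid fully shut, all gently. The other things on the bench were left alone, and the job was handed in at about 24 s of the 64 s allowed.

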